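# Push the canister and a brush back against the cutting mat's raised edge

## Task

Make working room on the grey cutting mat: push the aluminium canister and the white brush across the mat until both rest against its raised edge on the far side, the brush lying flat along that edge. Push them with the fingers, never picking either one up or tipping it over, and leave the other parts where they are.

Things in the scene. Friction and masses are not known exactly. Their poses are not given: they have to be found in the camera images.
- mat: Grey plastic cutting mat, fixed: 320 mm (x) by 600 mm (y), 6 mm thick, with a raised edge along its far (+x) long side. Origin: centre of its underside, at counter height; x points square to the raised edge and towards it, y along the edge, z up. Top surface at z = 6 mm; the raised edge is 10 mm thick, its inner face (the stop) at x = +150 mm, its top at z = 30 mm. Other sides open.
- canister_center (a point): Closed aluminium canister with a knurled screw-top lid, upright in the middle of the mat's depth, left or right: a cylinder 64 mm in diameter, 60 mm high with the lid, about 0.2 kg, sliding freely. Point: its centre, 30 mm above its underside; z is its axis. It rests against the raised edge when the point is at x = 118 mm in the mat's frame.
- white_brush_center (a point): White plastic brush, blue bristles up, mid-depth on the mat, on the side without the canister, up to 25 degrees askew: straight-sided, 120 mm long (y, bristle head at +y), 16 wide (x), handle 10 high, bristles to 24, about 30 g, slides freely. Point: mid length and width, 5.5 mm above its underside. Flat along the raised edge: its y parallel to the mat's y, point at x = 142 mm in the mat's frame.
- coupling_center (a point): Bystander: steel gear coupling, 42 mm over its teeth, 24 mm high, standing on the mat near the middle of the raised edge, between the canister's side and the brush's side. Point at its centre, 12 mm above its underside.
- ring: Bystander: blue silicone sealing ring, 60 mm outside diameter, 6 mm high, lying near one end of the mat. Origin at the centre of its underside.
- green_brush_center (a point): Bystander: green plastic brush with white bristles, the same size as the white one, lying across the mat (its length along the mat's x) near the other end. Point at mid length and mid width, 5.5 mm above its underside.
- blender_base: Bystander: black blender base without its jar, 170 mm in diameter, 180 mm high, on the counter beside the mat, left or right. Origin at the centre of its underside.
- jar: Bystander: glass blender jar, 120 mm in diameter at the rim with a handle reaching 99 mm from its axis, 180 mm high, on the counter on the other side of the mat. Origin at the centre of its underside.
- jar_lid: Bystander: round black jar lid, 124 mm in diameter, 32 mm high, on the counter beside the mat. Origin at the centre of its underside.
- mug: Bystander: blue mug, 80 mm in diameter with a handle, 85 mm high, on the counter beside the mat. Origin at the centre of its underside.

How it is judged:
By the outcome, as a careful person would: the job done as asked, in the order asked, and still so for the second after the job is handed in, with the robot touching nothing.
It also fails if it takes over 54 s, if anything falls off the work surface, if the arm or the gripper's body presses on something with over 40 N, if the wrist force passes 120 N, or if a joint passes its speed limit or range.

## Robot

A 6-joint arm with a two-finger parallel gripper is mounted at the origin on the work surface. World frame = base frame: x ahead of the robot, y to its left, z up, the work surface at z = 0. Lengths are in m, angles in rad, forces in N, time in s.
With the tool pointing down it reaches from about 0.35 to 0.775 m from the base axis. Payload 5.5 kg.
Tool frame: the origin (TCP) lies between the finger pads; the fingertips stand 19 mm ahead of it and the grasp point (between the pads) is the TCP; z points along the fingers, y is the direction in which the jaws open and shut (so a half turn about z gives the same grasp; the last joint's range is limited). The gripper opens to 85 mm and grips with 20 to 120 N. Pads are 22 mm wide; open, the fingers measure 114 mm over their backs; the gripper's body (76 mm by 85 mm) begins 54 mm behind the grasp point. The pads swing forward as they close: fully open they stand 13 mm farther back than shut.
Start: joints at [0.963, 0.313, 0.046, 1.304, 0, 1.431], TCP at [0.259, 0.513, 0.25] pointing down, gripper open.
Joint ranges: [-2.76, 2.76], [-0.86, 1.69], [-1.03, 1.26], [-2.2, 2.34], [-1.47, 1.5], [-3.14, 3.14]. Speed limits (rad/s): [2.57, 2.57, 3.14, 3.14, 3.14, 3.14].

## Interface

Orientations are given as a unit quaternion [w, x, y, z].
In Python, from workcell import get_state, cams, workorder gives the robot as it stands.
- The arm moves only by the tool play_rows, never from a script. Its argument "series" is text: rows parted by semicolons, each of 7 numbers parted by spaces: the opening in per cent of the stroke, from 0 (shut) to 100 (fully open), then the shift along the tool's x, y, z in cm, then the turn, a rotation vector about the tool's x, y, z in degrees. A call has 1 to 12 rows; each row shifts and turns the commanded pose from where the row before left it, along the tool's axes as they then stand; what a row does not reach is not made up. A row lasts 1/8 s, in which the tool goes at most 62.5 mm and 10.7 degrees, less where a joint would pass 70% of its speed; a pose out of reach is approached as far as the arm can. A call with a gripper value outside its range is refused whole. The fingers move at their own pace and stop on an object; "newtons" is the grip in N (left out, the last holds). Time passes only in rows, so rows that do not move let the fingers close. It gives the time, the measured TCP pose, the force and the opening at its end, in the units of the state.
- get_state(): the state, without advancing time (a new reading comes with each control period).
- cams.read_camera(name): name is "scene" or "top" or "wrist"; returns the picture (400x640x3 uint8, red, green, blue); there is no depth.
- cams.get_calibration(name): a dict with "fx", "fy", "cx", "cy" (pixels), "rvec" (rotation vector, rad) and "tvec" (3), from world to camera coordinates, as OpenCV has them. Camera axes: x right, y down, z forward; pixel columns grow to the right and rows downward; lengths in m; the calibration is good to about 2 mm. A picture is of the moment at which its call begins: read the wrist's pose just before it. get_calibration takes no time and is no camera call; for the wrist camera it gives the pose at the moment of the call.
- workorder.hand_in(): hands the job in, once; it reports no verdict.
The state is a dict: "clock": time; "joint_pos": joint angles; "qvel": joint speeds; "tau": joint torques, N m; "tcp_pos": TCP position; "orientation": TCP orientation; "wrist_force": force on the tool from outside, world axes, zero at the start; "ft_torque": the same for the moment, N m; "finger_gap": finger opening in m.
Only numpy, scipy, OpenCV 4.12 (cv2) and the standard library are available. Lean on these libraries where they do the work, as an engineer would, in place of code of your own. Each camera call takes 0.05 s, during which the arm holds its last target.

## Working session

There is one attempt and no reset: what is moved stays moved. The work goes in short steps, Python scripts to look and compute and a tool call to move; the robot and the scene stay as the last step left them, time stands still between calls to the robot, and variables do not carry over. Pictures are saved under pics/ and viewed, and the job is handed in when it is done.

Besides the shell and the picture viewer there is one more tool, called after "Call:" as name(argument=value, ...) on one line, values as JSON. play_rows: Moves the arm, as the interface text tells. Its arguments: {"type":"object","properties":{"series":{"type":"string"},"newtons":{"type":"number"}},"required":["series"]}

```bash
ls; mkdir -p pics; python3 - <<'E'
from workcell import get_state, cams
import cv2
print(get_state())
for n in ("scene","top","wrist"):
    c=cams.get_calibration(n); print(n,c)
    cv2.imwrite(f"pics/{n}0.png",cams.read_camera(n)[:,:,::-1])
E
```

```text
pics
{'clock': 0.0, 'joint_pos': array([ 9.63426980e-01,  3.13977749e-01,  4.49593404e-02,  1.30355082e+00,
       -2.69443842e-05,  1.43119643e+00]), 'qvel': array([-0.00051562, -0.00178286, -0.0009654 ,  0.00088209,  0.00085491,
       -0.00051676]), 'tau': array([-2.97619717e-04, -4.80626357e+01,  2.98534620e+01,  1.94411696e-02,
       -2.40120162e-04, -2.29770029e-05]), 'tcp_pos': array([0.25901179, 0.51283646, 0.24941366]), 'orientation': array([-3.10888626e-04,  2.31758116e-01,  9.72773041e-01, -8.30255311e-04]), 'wrist_force': array([ 0.40980247, -0.44740613,  0.69772681]), 'ft_torque': array([ 0.03612807,  0.00808755, -0.0324352 ]), 'finger_gap': 0.0854380023500393}
scene {'fx': 458.11020960337095, 'fy': 458.11020960337095, 'cx': 321.6566305485329, 'cy': 198.30050632322602, 'rvec': array([ 1.89953734,  1.61051303, -0.60812983]), 'tvec': array([-0.09672714, -0.31777284,  1.70329523])}
top {'fx': 464.4265966619459, 'fy': 464.4265966619459, 'cx': 326.9165483535389, 'cy': 197.49459285333995, 'rvec': array([ 2.15984952, -2.10656249,  0.14268425]), 'tvec': array([0.0029288 , 0.51253887, 1.49307746])}
wrist {'fx': 300.2657192277091, 'fy': 300.2657192277091, 'cx': 316.3826157127481, 'cy': 197.00594100888893, 'rvec': array([-2.46877288, -1.520512  , -0.20921523]), 'tvec': array([-0.57459624, -0.03517163,  0.37817534])}
```

View pics/top0.png

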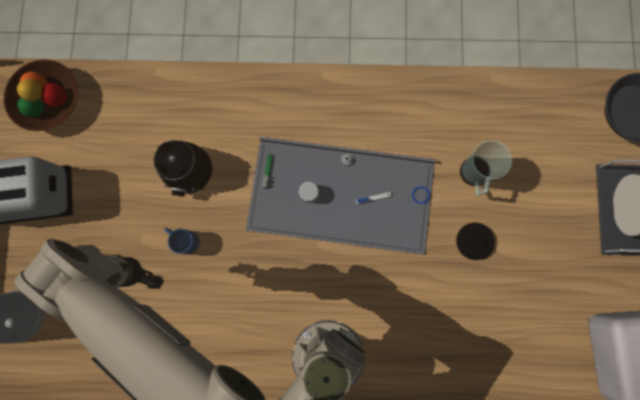

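View pics/scene0.png

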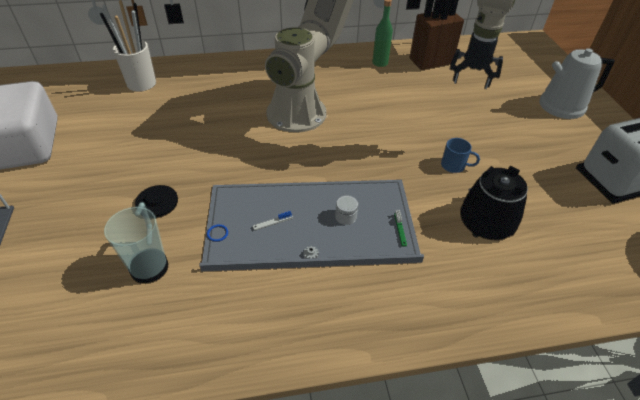

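View pics/wrist0.png

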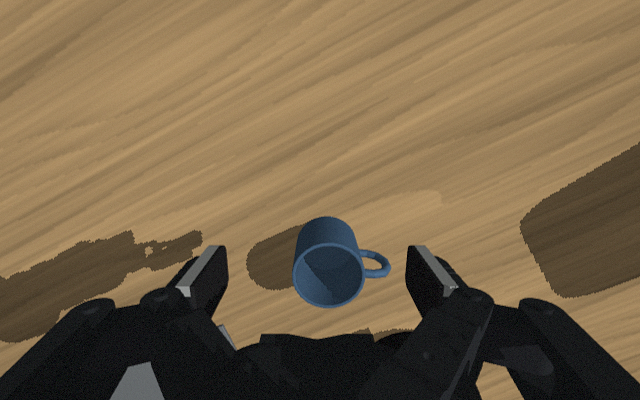

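The top view shows the mat (about 262,140 to 440,162 along the raised edge), the canister at (309,191), the white brush at (374,198), the coupling at (347,160), the green brush at (267,170) and the ring at (421,195). The mug is in front of the gripper in the wrist view. Next I measure these.

```bash
cat > h.py <<'E'
import numpy as np, cv2
from workcell import get_state, cams
def ray(c,uv):
    R=cv2.Rodrigues(np.array(c['rvec']))[0]; o=-R.T@np.array(c['tvec'])
    d=R.T@np.array([(uv[0]-c['cx'])/c['fx'],(uv[1]-c['cy'])/c['fy'],1.]); return o,d
def onplane(c,uv,z):
    o,d=ray(c,uv); return o+d*(z-o[2])/d[2]
def proj(c,P):
    K=np.array([[c['fx'],0,c['cx']],[0,c['fy'],c['cy']],[0,0,1]])
    return cv2.projectPoints(np.float64(P).reshape(-1,3),c['rvec'],c['tvec'],K,None)[0][:,0]
E
python3 - <<'E'
import cv2
a=cv2.imread('pics/top0.png')[125:265,235:450]
cv2.imwrite('pics/top0c.png',cv2.resize(a,None,fx=3.7,fy=3.7,interpolation=cv2.INTER_CUBIC))
a=cv2.imread('pics/scene0.png')[170:275,195:430]
cv2.imwrite('pics/scene0c.png',cv2.resize(a,None,fx=3.4,fy=3.4,interpolation=cv2.INTER_CUBIC))
E
```

```text
(no output)
```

View pics/top0c.png

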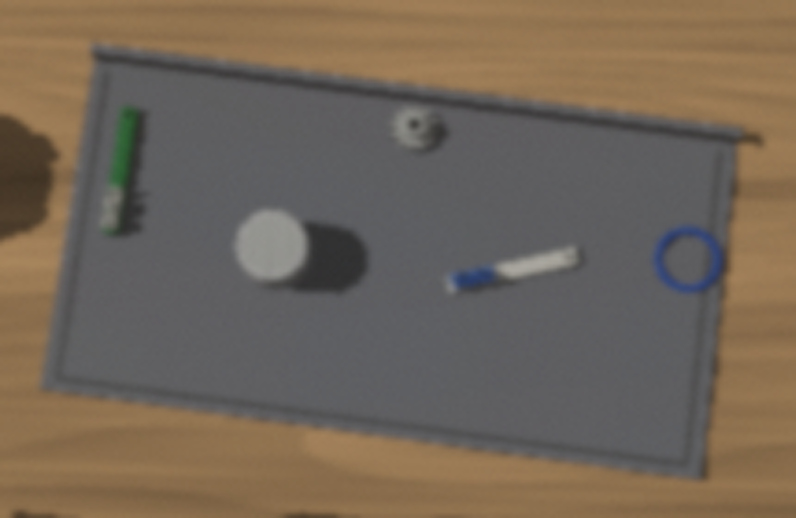

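View pics/scene0c.png

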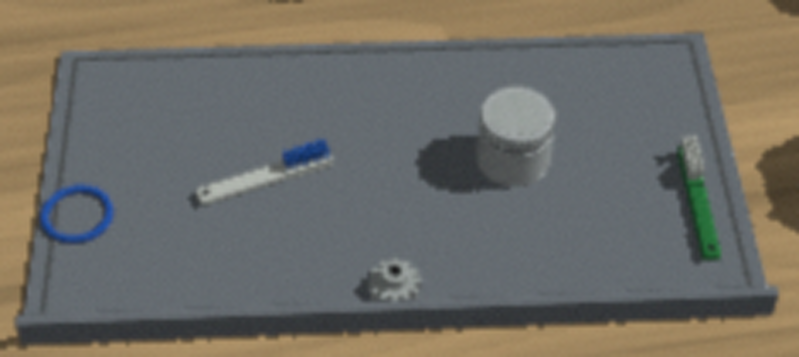

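The crops show the raised edge running from (95,45) to (745,130). The lid is centred at (272,245), the brush runs from (448,285) at the head to (578,252) at the handle, and the coupling is at (417,128).

```bash
python3 - <<'E'
from h import *
np.set_printoptions(precision=4,suppress=True)
ct=cams.get_calibration('top'); cs=cams.get_calibration('scene')
T=lambda p:(p[0]/3.7+235-.365,p[1]/3.7+125-.365)
S=lambda p:(p[0]/3.4+195-.35,p[1]/3.4+170-.35)
FL=onplane(ct,T((95,45)),.03);FR=onplane(ct,T((743,130)),.03);NL=onplane(ct,T((42,388)),.006);NR=onplane(ct,T((704,477)),.006)
print('top',FL,FR,NL,NR,np.linalg.norm(FL-FR),np.linalg.norm(NL-NR),np.linalg.norm((FL-NL)[:2]),np.linalg.norm((FR-NR)[:2]))
fl=onplane(cs,S((776,292)),.03);fr=onplane(cs,S((18,320)),.03);nl=onplane(cs,S((703,35)),.006);nr=onplane(cs,S((62,53)),.006)
print('scene',fl,fr,nl,nr)
C=[ (FL+FR+NL+NR)/4,(fl+fr+nl+nr)/4]
print(C)
def rect(a,b,c,d):
    # yaw from long sides
    v=(a-b)+(c-d); return np.degrees(np.arctan2(-v[0],v[1]))
th=[rect(FL,FR,NL,NR),rect(fl,fr,nl,nr)];print('yaw',th)
c=((C[0]+C[1])/2)[:2]; t=np.radians(np.mean(th)); R=np.array([[np.cos(t),-np.sin(t)],[np.sin(t),np.cos(t)]])
m=lambda P:(P[:2]-c)@R
def both(n,pt,ps,z):
    a=onplane(ct,T(pt),z);b=onplane(cs,S(ps),z)
    print(n,a,b,'mat',m(a),m(b))
    return a
both('can lid',(272,245),(517,115),.066)
both('coupling',(417,128),(395,275),.03)
both('handle end',(578,256),(197,197),.014)
both('head end',(448,285),(331,159),.014)
both('ring',(688,260),(77,213),.012)
both('green handle',(131,108),(712,257),.014)
both('green head',(110,234),(690,140),.02)
# masks
im=cv2.imread('pics/top0.png');hsv=cv2.cvtColor(im,cv2.COLOR_BGR2HSV)
box=np.zeros(im.shape[:2],np.uint8);box[185:210,350:400]=255
mk=((((hsv[...,1]>110)&(hsv[...,0]>95)&(hsv[...,0]<130)&(hsv[...,2]>70))|(hsv[...,2]>140))*255).astype(np.uint8)&box
k=cv2.findContours(mk,cv2.RETR_EXTERNAL,cv2.CHAIN_APPROX_NONE)[0];k=max(k,key=cv2.contourArea)
r=cv2.minAreaRect(k);print(r)
print('brush c',onplane(ct,r[0],.015),m(onplane(ct,r[0],.015)))
E
```

```text
top [0.7169 0.2476 0.03  ] [ 0.6501 -0.344   0.03  ] [0.4027 0.2844 0.006 ] [ 0.338  -0.3117  0.006 ] 0.5953510809036993 0.5995206046251793 0.3163357428756765 0.3137049481964882
scene [0.7174 0.2501 0.03  ] [ 0.6502 -0.3402  0.03  ] [0.4069 0.2863 0.006 ] [ 0.3398 -0.3063  0.006 ]
[array([ 0.5269, -0.0309,  0.018 ]), array([ 0.5286, -0.0275,  0.018 ])]
yaw [np.float64(-6.315885323282227), np.float64(-6.472852663117029)]
can lid [0.5286 0.0767 0.066 ] [0.5319 0.0771 0.066 ] mat [-0.0109  0.1054] [-0.0077  0.1061]
coupling [ 0.6454 -0.0493  0.03  ] [ 0.6536 -0.0459  0.03  ] mat [ 0.1191 -0.0068] [ 0.1269 -0.0025]
handle end [ 0.5337 -0.1976  0.014 ] [ 0.536  -0.1959  0.014 ] mat [ 0.0247 -0.1667] [ 0.0268 -0.1647]
head end [ 0.5044 -0.0805  0.014 ] [ 0.5118 -0.0793  0.014 ] mat [-0.0175 -0.0535] [-0.0103 -0.0515]
ring [ 0.5327 -0.2972  0.012 ] [ 0.5361 -0.2956  0.012 ] mat [ 0.0348 -0.2658] [ 0.038  -0.2638]
green handle [0.6622 0.2142 0.014 ] [0.6648 0.2157 0.014 ] mat [0.1066 0.2569] [0.1089 0.2587]
green head [0.543  0.2271 0.02  ] [0.5435 0.2316 0.02  ] mat [-0.0134  0.2565] [-0.0134  0.2609]
((378.73529052734375, 196.05880737304688), (3.6878182888031006, 17.46290397644043), 77.47119140625)
brush c [ 0.525  -0.1571  0.015 ] [ 0.0115 -0.1273]
```

Call:
play_rows(series="50 0 0 0 0 0 -10.2; 50 0 0 0 0 0 -10.2; 50 -2.4 -4 0 0 0 0; 50 -2.4 -4 0 0 0 0; 50 -2.4 -4 0 0 0 0; 50 -2.4 -4 0 0 0 0; 50 -2.4 -4 0 0 0 0; 50 -2.4 -4 0 0 0 0; 50 -2.4 -4 0 0 0 0; 50 -2.4 -4 0 0 0 0; 50 -2.4 -4 0 0 0 0; 50 -2.2 -4.2 0 0 0 0")

```text
clock: 1.65
tcp_pos: [0.4514, 0.0858, 0.2502]
orientation: [0.0, 0.056, 0.998, 0.0]
wrist_force: [0.2, 0.3, -0.1]
finger_gap: 0.0424
```

```bash
python3 - <<'E'
from h import *
s=get_state();print(s['tcp_pos'],s['orientation'],cams.get_calibration('wrist'))
cv2.imwrite("pics/wrist1.png",cams.read_camera('wrist')[:,:,::-1])
E
```

```text
[0.45136781 0.08577879 0.25015319] [1.87406327e-06 5.58060040e-02 9.98441625e-01 1.03838555e-04] {'fx': 300.2657192277091, 'fy': 300.2657192277091, 'cx': 316.3826157127481, 'cy': 197.00594100888893, 'rvec': array([-2.17954781, -1.95019442, -0.27196889]), 'tvec': array([-0.13582259, -0.45746509,  0.2586376 ])}
```

View pics/wrist1.png

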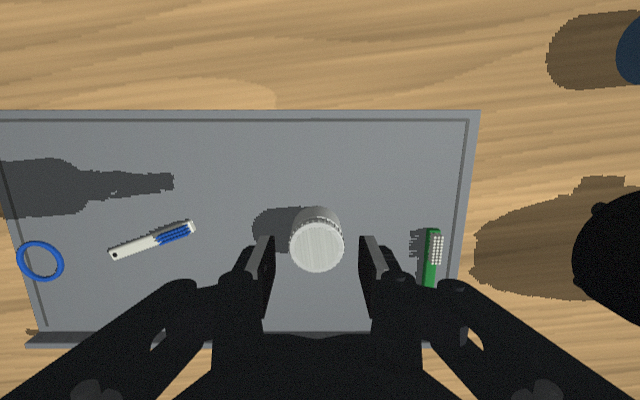

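The wrist view shows the lid centred at (316,247), the mat's near edge along row 110 and the brush from (112,255) to (193,226).

```bash
python3 - <<'E'
from h import *
np.set_printoptions(precision=4,suppress=True)
c=cams.get_calibration('wrist')
R=cv2.Rodrigues(c['rvec'])[0]; print('cam pos',-R.T@c['tvec'],'axis',R[2])
im=cv2.imread('pics/wrist1.png');g=cv2.cvtColor(im,cv2.COLOR_BGR2HSV)[...,1]
pts=[]
for u in range(290,470,10):
    col=cv2.GaussianBlur(g,(5,5),0)[90:130,u].astype(int); pts.append((u,90+np.argmin(np.diff(col))+.5))
P=np.array([onplane(c,p,.006)[:2] for p in pts]);
vx,vy,x0,y0=cv2.fitLine(np.float32(P),cv2.DIST_HUBER,0,.001,.001).ravel();yaw=np.degrees(np.arctan2(-vx,vy))
print('near edge',x0,y0,'yaw',yaw,(yaw+90)%180-90)
cor=onplane(c,(480,110),.006);print('corner NL',cor)
print('raised outer?',onplane(c,(25,347),.03))
print('lid',onplane(c,(316,247),.066))
print('brush handle end',onplane(c,(109,254),.016),'head end',onplane(c,(194,226),.016))
# tips
for p in [(272,237),(360,237),(247,318),(381,318)]:
    o,d=ray(c,p);print('pad',p,d/np.linalg.norm(d))
print('pad depth', 300.27*.0424/88)
E
```

```text
cam pos [0.3845 0.0901 0.3733] axis [ 0.272  -0.0333 -0.9617]
near edge 0.39160106 0.17079806 yaw -6.582954 -6.5829544
corner NL [0.4048 0.2803 0.006 ]
raised outer? [ 0.6507 -0.3489  0.03  ]
lid [0.5291 0.0724 0.066 ]
brush handle end [ 0.5317 -0.2011  0.016 ] head end [ 0.5059 -0.0815  0.016 ]
pad (272, 237) [ 0.375  -0.191  -0.9071]
pad (360, 237) [ 0.4081  0.0945 -0.908 ]
pad (247, 318) [ 0.5719 -0.2785 -0.7716]
pad (381, 318) [ 0.6201  0.1239 -0.7747]
pad depth 0.14467554545454545
```

Three views put the lid within 3 mm of (0.530, 0.075), and the mat yaw is about -6.4°. The pad tips stand about 12 mm ahead of the TCP at this opening. I lower behind the canister and start pushing.

Call:
play_rows(series="50 0 -0.2 5.5 0 0 0; 50 0 0 5.5 0 0 0; 50 0 0 5.5 0 0 0; 50 0 0 4 0 0 0; 50 0 0 1.7 0 0 0; 50 -1.5 0 0 0 0 0; 50 -1.5 0 0 0 0 0; 50 -0.6 0 0 0 0 0; 50 -0.6 0 0 0 0 0; 50 -0.6 0 0 0 0 0; 50 -0.6 0 0 0 0 0; 50 0 0 0 0 0 0")

```text
clock: 3.2
tcp_pos: [0.5051, 0.0792, 0.0284]
orientation: [0.0, 0.056, 0.998, 0.0]
wrist_force: [-0.8, -0.1, 1.0]
finger_gap: 0.0426
```

```bash
python3 - <<'E'
from h import *
cv2.imwrite("pics/wrist2.png",cams.read_camera('wrist')[:,:,::-1])
print(get_state()['wrist_force'],get_state()['clock'])
E
```

```text
[0.28761071 0.34267227 0.73054455] 3.25
```

View pics/wrist2.png

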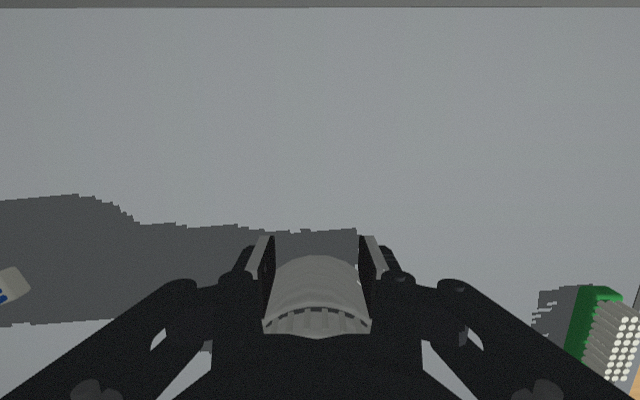

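The canister now sits between the fingers at (316,300), well centred. I keep pushing.

Call:
play_rows(series="50 -0.8 0 0 0 0 0; 50 -1.1 0 0 0 0 0; 50 -1.1 0 0 0 0 0; 50 -1.1 0 0 0 0 0; 50 -1.1 0 0 0 0 0; 50 -1.1 0 0 0 0 0; 50 -1.1 0 0 0 0 0; 50 -1.1 0 0 0 0 0; 50 -0.9 0 0 0 0 0; 50 -0.6 0 0 0 0 0; 50 -0.4 0 0 0 0 0; 50 -0.2 0 0 0 0 0")

```text
clock: 4.75
tcp_pos: [0.6098, 0.0674, 0.0283]
orientation: [-0.0, 0.056, 0.998, 0.0]
wrist_force: [-2.6, -0.3, 1.8]
finger_gap: 0.0428
```

```bash
cat > look.py <<'E'
from h import *
import sys
n=sys.argv[1]
for k,(y0,y1,x0,x1) in dict(top=(125,265,235,450),scene=(170,275,195,430)).items():
    im=cams.read_camera(k)[:,:,::-1]; cv2.imwrite(f'pics/{k}{n}.png',im)
    cv2.imwrite(f'pics/{k}{n}c.png',cv2.resize(im[y0:y1,x0:x1],None,fx=3.4,fy=3.4,interpolation=cv2.INTER_CUBIC))
s=get_state();print(s['tcp_pos'],s['wrist_force'],s['clock'])
E
python3 look.py 3
```

```text
[0.60991443 0.06740196 0.02831743] [-0.35453388 -0.37666197  0.45824104] 4.85
```

View pics/scene3c.png

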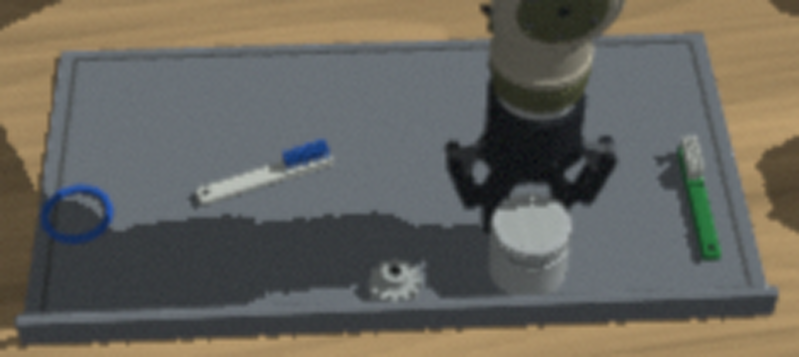

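The canister at (530,250) in the crop is upright, about a centimetre from the edge. I creep in and watch the force.

Call:
play_rows(series="50 -0.3 0 0 0 0 0; 50 -0.3 0 0 0 0 0; 50 -0.2 0 0 0 0 0; 50 -0.2 0 0 0 0 0; 50 0 0 0 0 0 0")

```text
clock: 5.48
tcp_pos: [0.62, 0.0662, 0.0283]
orientation: [0.0, 0.056, 0.998, 0.0]
wrist_force: [-1.8, -0.1, -0.4]
finger_gap: 0.0427
```

Call:
play_rows(series="50 -0.1 0 0 0 0 0; 50 -0.1 0 0 0 0 0; 50 0 0 0 0 0 0")

```text
clock: 5.85
tcp_pos: [0.6212, 0.0661, 0.0282]
orientation: [-0.0, 0.056, 0.998, 0.0]
wrist_force: [-4.0, 0.1, 1.7]
finger_gap: 0.0427
```

Call:
play_rows(series="50 -0.1 0 0 0 0 0; 50 0 0 0 0 0 0")

```text
clock: 6.1
tcp_pos: [0.6214, 0.0662, 0.0281]
orientation: [-0.001, 0.056, 0.998, 0.0]
wrist_force: [-6.1, 0.3, 3.9]
finger_gap: 0.0429
```

```bash
python3 look.py 4; python3 -c "
from h import *
im=cv2.imread('pics/scene4.png')[225:270,320:390];cv2.imwrite('pics/s4z.png',cv2.resize(im,None,fx=11,fy=11,interpolation=cv2.INTER_CUBIC))"
```

```text
[0.62145107 0.0661208  0.0281614 ] [-6.31808512  0.35453072  3.21365773] 6.2
```

View pics/s4z.png

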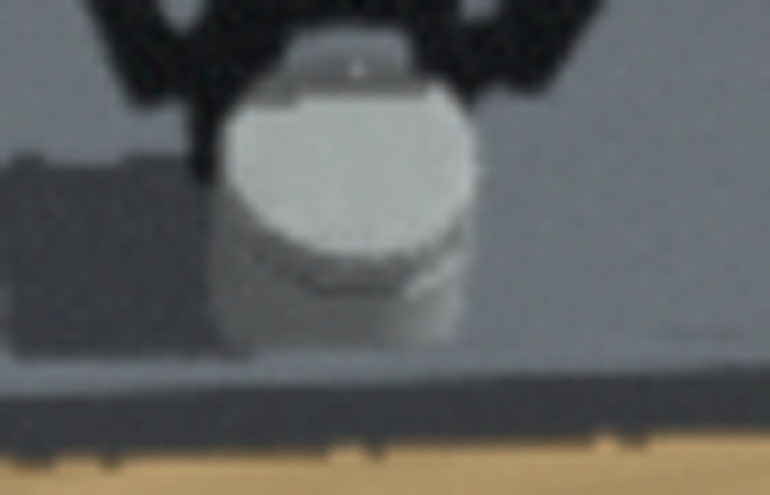

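The force holds at 6 N and the TCP no longer advances, so the canister (350,200 in the crop) is upright against the edge. I back straight off, lift, and go over behind the brush.

Call:
play_rows(series="50 0.3 0 0 0 0 0; 50 0.5 0 0 0 0 0; 50 1 0 0 0 0 0; 50 2 0 0 0 0 0; 50 3 0 0 0 0 0; 80 3 0 -4 0 0 0; 80 3 0 -4 0 0 0; 80 1.5 -5 0 0 0 0; 80 1.4 -5.5 0 0 0 0; 80 0 -5.5 0 0 0 0; 80 0 -5.5 0 0 0 0; 80 0 0 0 0 0 0")

```text
clock: 7.7
tcp_pos: [0.4425, -0.1336, 0.1086]
orientation: [0.001, 0.059, 0.998, -0.001]
wrist_force: [-0.6, 1.0, -0.3]
finger_gap: 0.0682
```

```bash
python3 - <<'E'
from h import *
s=get_state();c=cams.get_calibration('wrist');print(s['tcp_pos'],s['finger_gap'],c['tvec'],c['rvec'])
cv2.imwrite("pics/wrist5.png",cams.read_camera('wrist')[:,:,::-1])
E
python3 look.py 5
```

```text
[ 0.44247213 -0.13355401  0.10864315] 0.06821863763379246 [ 0.08063621 -0.43427188  0.11743088] [-2.18337248 -1.94175378 -0.27109552]
[ 0.44218934 -0.12955123  0.10817054] [-0.37798945  0.41005635  0.65368723] 7.85
```

View pics/wrist5.png

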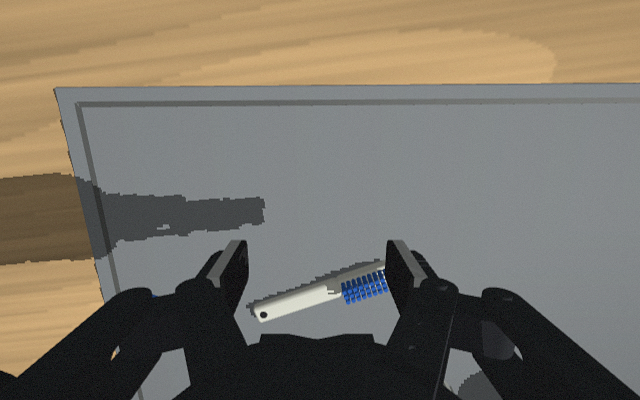

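View pics/scene5c.png

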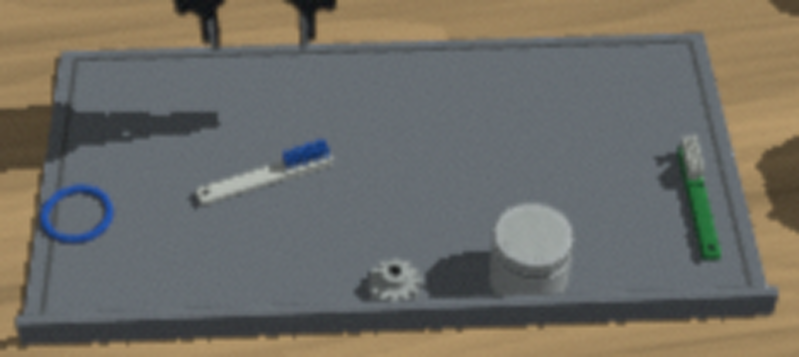

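View pics/top5c.png

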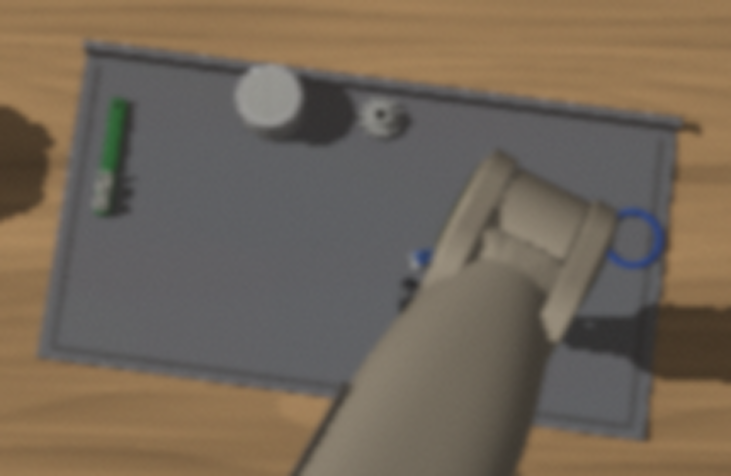

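The canister's lid is at (533,236) in the scene crop, upright at the edge. The brush is undisturbed and lies between the fingers in the wrist view, from (256,314) to (385,268). Next I check the canister's x and the tip height.

```bash
python3 - <<'E'
from h import *
np.set_printoptions(precision=4,suppress=True)
cs=cams.get_calibration('scene');ct=cams.get_calibration('top')
ex=np.array([.9937,-.1123]);ey=np.array([.1123,.9937])
for n,c,p,off,z in [('scene',cs,(533,236),(195,170),.066),('top',ct,(270,98),(235,125),.066)]:
    uv=np.array(p)/3.4+off-.35; P=onplane(c,uv,z);print(n,P,'matx',P[:2]@ex-.529)
a=cv2.imread('pics/wrist5.png')[225:300,190:440];cv2.imwrite('pics/w5z.png',cv2.resize(a,None,fx=3.2,fy=3.2,interpolation=cv2.INTER_CUBIC))
a=cv2.imread('pics/wrist1.png')[225:300,190:440];cv2.imwrite('pics/w1z.png',cv2.resize(a,None,fx=3.2,fy=3.2,interpolation=cv2.INTER_CUBIC))
E
```

```text
scene [0.6593 0.0628 0.066 ] matx 0.11910656897101946
top [0.6537 0.0613 0.066 ] matx 0.11370521163381919
```

View pics/w5z.png

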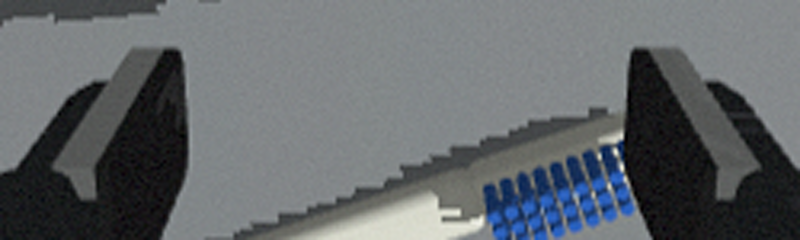

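View pics/w1z.png

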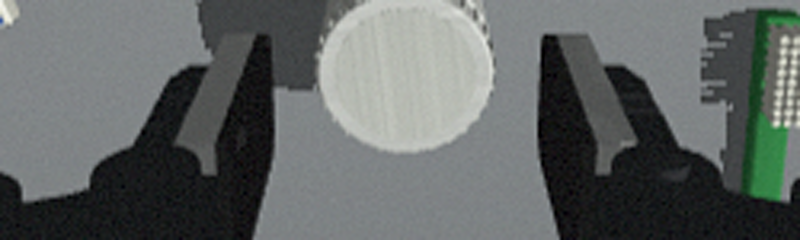

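Both views put the canister at mat x of 114 to 119 mm, against a nominal 118. Together with the contact force that is good. The tip height is ambiguous from the image, so I lower behind the brush and find the mat by touch.

Call:
play_rows(series="80 0 0 4 0 0 0; 80 0 0 3 0 0 0; 80 0 0 1 0 0 0; 80 0 0 0.2 0 0 0; 80 0 0 0.2 0 0 0; 80 0 0 0 0 0 0")

```text
clock: 8.6
tcp_pos: [0.4434, -0.1304, 0.0251]
orientation: [0.001, 0.056, 0.998, -0.0]
wrist_force: [-0.4, 0.3, 1.1]
finger_gap: 0.0684
```

```bash
python3 - <<'E'
from h import *
s=get_state();print(s['tcp_pos'],s['wrist_force'],s['orientation'])
im=cams.read_camera('wrist')[:,:,::-1]
cv2.imwrite("pics/wrist6.png",im)
im=cams.read_camera('scene')[:,:,::-1]
cv2.imwrite("pics/s6z.png",cv2.resize(im[175:245,230:320],None,fx=8,fy=8,interpolation=cv2.INTER_CUBIC))
E
```

```text
[ 0.44343047 -0.13040501  0.02507479] [-0.44967301  0.28554877  1.11458009] [ 7.75900449e-04  5.57589207e-02  9.98443922e-01 -2.73625104e-04]
```

View pics/wrist6.png

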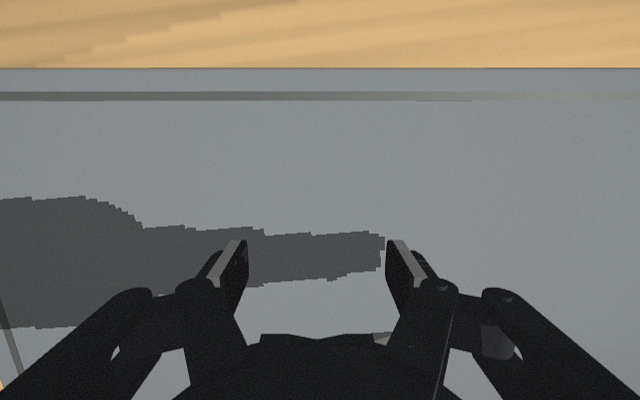

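View pics/s6z.png

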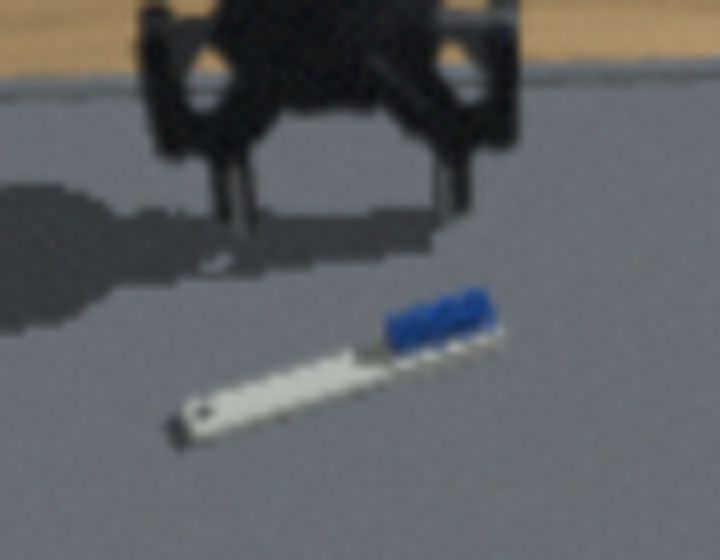

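Fingers are at (235,232) and (453,215) in the crop, behind the brush, with no contact yet. I get the tip height by casting those rays onto the pads' front plane.

```bash
python3 - <<'E'
from h import *
np.set_printoptions(precision=4,suppress=True)
c=cams.get_calibration('scene'); t=np.array([.4434,-.1304]);ex=np.array([.9937,-.1123]);ey=np.array([.1123,.9937])
for p in [(238,236),(453,218)]:
    o,d=ray(c,(230+p[0]/8-.44,175+p[1]/8-.44))
    for f in (.011,):
        s=((t+f*ex-o[:2])@ex)/(d[:2]@ex); P=o+s*d; print(P,'dy',(P[:2]-t)@ey)
E
```

```text
[ 0.45   -0.1697  0.0157] dy -0.03826845108404867
[ 0.4591 -0.0898  0.0221] dy 0.042133113492720885
```

Call:
play_rows(series="80 0 0 0.2 0 0 0; 80 0 0 0.2 0 0 0; 80 0 0 0 0 0 0")

```text
clock: 9.07
tcp_pos: [0.4425, -0.1301, 0.0201]
orientation: [-0.0, 0.056, 0.998, 0.0]
wrist_force: [0.1, 0.4, -0.0]
finger_gap: 0.0679
```

Call:
play_rows(series="80 0 0 0.2 0 0 0; 80 0 0 0 0 0 0")

```text
clock: 9.32
tcp_pos: [0.4426, -0.1302, 0.0181]
orientation: [-0.0, 0.056, 0.998, 0.0]
wrist_force: [0.2, -0.3, 0.7]
finger_gap: 0.0683
```

Call:
play_rows(series="80 0 0 0.2 0 0 0; 80 0 0 0 0 0 0")

```text
clock: 9.57
tcp_pos: [0.4427, -0.1302, 0.0177]
orientation: [0.0, 0.056, 0.998, -0.0]
wrist_force: [-5.5, 2.1, 17.1]
finger_gap: 0.0682
```

The tips touch the mat at TCP z = 0.0178. I raise to about 3 mm above it and advance slowly onto the brush.

Call:
play_rows(series="80 0 0 -0.45 0 0 0; 80 -1.5 0 0 0 0 0; 80 -1.5 0 0 0 0 0; 80 -0.6 0 0 0 0 0; 80 -0.5 0 0 0 0 0; 80 -0.5 0 0 0 0 0; 80 -0.5 0 0 0 0 0; 80 -0.5 0 0 0 0 0; 80 -0.5 0 0 0 0 0; 80 -0.5 0 0 0 0 0; 80 -0.5 0 0 0 0 0; 80 0 0 0 0 0 0")

```text
clock: 11.08
tcp_pos: [0.5138, -0.1383, 0.0208]
orientation: [0.0, 0.056, 0.998, -0.0]
wrist_force: [-0.4, -0.1, 0.4]
finger_gap: 0.0684
```

```bash
python3 look.py 7
```

```text
[ 0.51315404 -0.13804608  0.02071063] [ 0.17980792 -1.26420573  1.39223701] 11.175
```

View pics/scene7c.png

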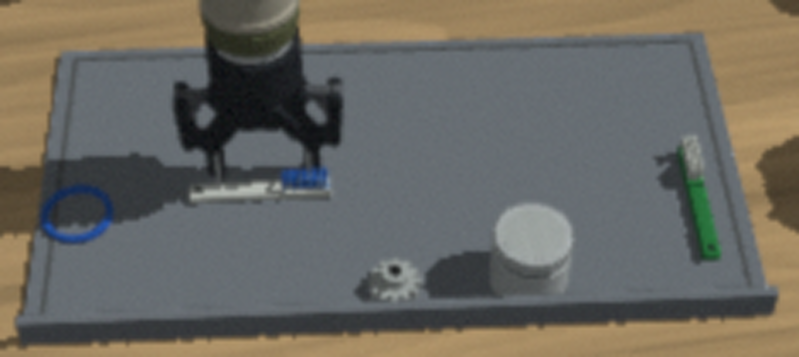

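The brush has squared up on both fingers, from (190,195) to (330,195) in the crop. I keep going.

Call:
play_rows(series="80 -0.7 0 0 0 0 0; 80 -1 0 0 0 0 0; 80 -1 0 0 0 0 0; 80 -1 0 0 0 0 0; 80 -1 0 0 0 0 0; 80 -1 0 0 0 0 0; 80 -1 0 0 0 0 0; 80 -1 0 0 0 0 0; 80 -1 0 0 0 0 0; 80 -1 0 0 0 0 0; 80 -0.7 0 0 0 0 0; 80 -0.4 0 0 0 0 0")

```text
clock: 12.68
tcp_pos: [0.621, -0.1502, 0.0207]
orientation: [-0.0, 0.056, 0.998, 0.0]
wrist_force: [-1.3, -0.3, -0.9]
finger_gap: 0.0681
```

Call:
play_rows(series="80 -0.2 0 0 0 0 0; 80 -0.2 0 0 0 0 0; 80 -0.2 0 0 0 0 0; 80 -0.2 0 0 0 0 0; 80 0 0 0 0 0 0")

```text
clock: 13.3
tcp_pos: [0.6287, -0.1511, 0.0209]
orientation: [0.0, 0.056, 0.998, -0.0]
wrist_force: [0.4, 0.9, 0.4]
finger_gap: 0.0684
```

```bash
python3 look.py 8
```

```text
[ 0.62855457 -0.15105989  0.02081957] [ 0.7704316   0.77127411 -0.47709348] 13.4
```

View pics/scene8c.png

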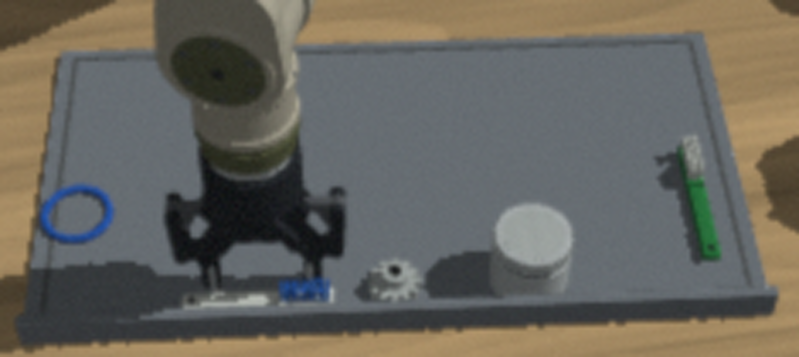

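The brush at (183–333, 297) is nearly at the edge, about 9 mm short, and the coupling at (395,275) is clear. I creep in.

Call:
play_rows(series="80 -0.2 0 0 0 0 0; 80 -0.2 0 0 0 0 0; 80 -0.1 0 0 0 0 0; 80 -0.1 0 0 0 0 0; 80 0 0 0 0 0 0")

```text
clock: 14.02
tcp_pos: [0.6346, -0.1517, 0.0208]
orientation: [0.0, 0.056, 0.998, 0.0]
wrist_force: [-0.1, -0.1, -0.7]
finger_gap: 0.0682
```

Call:
play_rows(series="80 -0.1 0 0 0 0 0; 80 0 0 0 0 0 0")

```text
clock: 14.28
tcp_pos: [0.6356, -0.1518, 0.0208]
orientation: [0.0, 0.056, 0.998, 0.0]
wrist_force: [-0.8, -0.0, 0.4]
finger_gap: 0.0684
```

Call:
play_rows(series="80 -0.1 0 0 0 0 0; 80 0 0 0 0 0 0")

```text
clock: 14.52
tcp_pos: [0.6366, -0.152, 0.0208]
orientation: [0.0, 0.056, 0.998, 0.0]
wrist_force: [-0.4, -0.1, 0.6]
finger_gap: 0.0688
```

Call:
play_rows(series="80 -0.1 0 0 0 0 0; 80 0 0 0 0 0 0")

```text
clock: 14.78
tcp_pos: [0.637, -0.152, 0.0207]
orientation: [-0.0, 0.056, 0.998, 0.0]
wrist_force: [-2.7, -0.1, 0.8]
finger_gap: 0.0681
```

Call:
play_rows(series="80 -0.1 0 0 0 0 0; 80 0 0 0 0 0 0")

```text
clock: 15.02
tcp_pos: [0.6371, -0.152, 0.0206]
orientation: [-0.001, 0.056, 0.998, 0.0]
wrist_force: [-5.7, 0.2, 2.6]
finger_gap: 0.0683
```

Call:
play_rows(series="80 -0.1 0 0 0 0 0; 80 0 0 0 0 0 0")

```text
clock: 15.28
tcp_pos: [0.6371, -0.1519, 0.0205]
orientation: [-0.002, 0.056, 0.998, 0.0]
wrist_force: [-7.7, 0.0, 4.9]
finger_gap: 0.0681
```

The TCP is stuck at the predicted place with 8 N, so the brush is seated. I retract, lift and check.

Call:
play_rows(series="80 0.3 0 0 0 0 0; 80 0.3 0 0 0 0 0; 80 1 0 0 0 0 0; 80 2 0 0 0 0 0; 80 3 0 0 0 0 0; 80 3 0 -4 0 0 0; 80 3 0 -5 0 0 0; 80 4 0 -4 0 0 0; 80 2 0 0 0 0 0; 80 0 0 0 0 0 0")

```text
clock: 16.52
tcp_pos: [0.4534, -0.1312, 0.1515]
orientation: [0.001, 0.056, 0.998, -0.0]
wrist_force: [0.4, -0.5, 0.6]
finger_gap: 0.0683
```

```bash
python3 look.py 9; python3 - <<'E'
from h import *
s=get_state();c=cams.get_calibration('wrist');print(c)
cv2.imwrite("pics/wrist9.png",cams.read_camera('wrist')[:,:,::-1])
im=cv2.imread('pics/scene9.png')[215:275,195:375];cv2.imwrite('pics/s9z.png',cv2.resize(im,None,fx=4.4,fy=4.4,interpolation=cv2.INTER_CUBIC))
E
```

```text
[ 0.45489441 -0.13165204  0.15076541] [0.47726118 0.29693146 0.70689449] 16.625
{'fx': 300.2657192277091, 'fy': 300.2657192277091, 'cx': 316.3826157127481, 'cy': 197.00594100888893, 'rvec': array([-2.17905866, -1.9493169 , -0.27248118]), 'tvec': array([ 0.07991771, -0.45701553,  0.15527786])}
```

View pics/s9z.png

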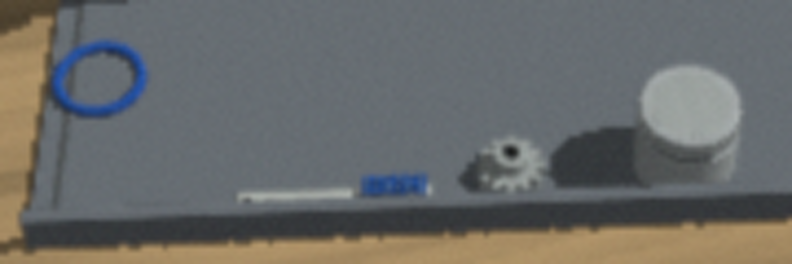

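View pics/top9c.png

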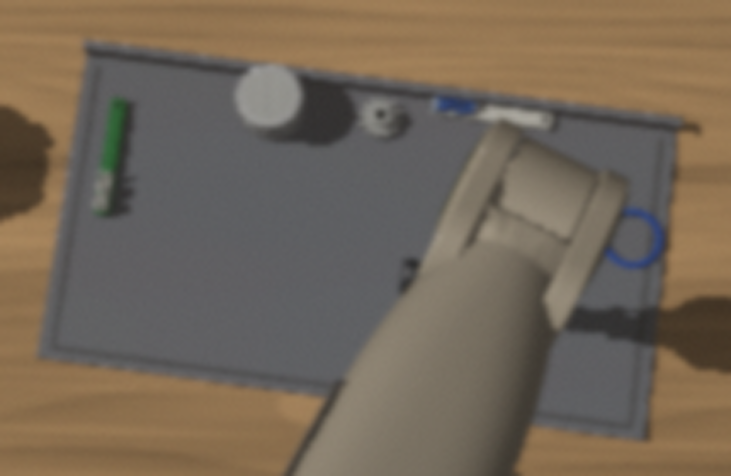

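View pics/wrist9.png

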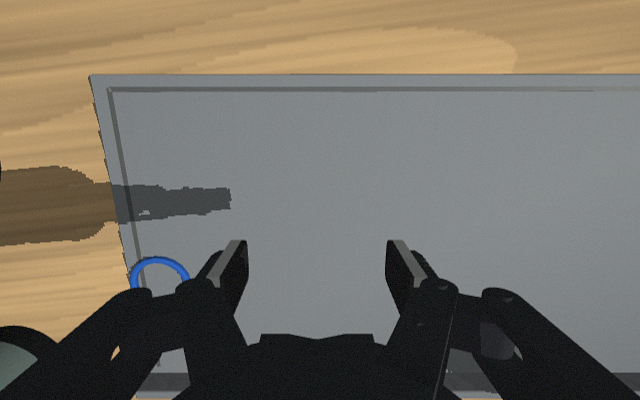

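The scene crop shows the brush (238–430, 193) straight along the edge and the canister at (690,130) against it. The coupling and ring have not moved. I take a closer look from above with the wrist camera to check the gaps.

Call:
play_rows(series="80 0 0 -4 0 0 0; 80 0 0 -4 0 0 0; 80 -5 2 -2 0 0 0; 80 -5 3 0 0 0 0; 80 -5 3 0 0 0 0; 80 -5 3 0 0 0 0; 80 -3 0 0 0 0 0; 80 0 0 0 0 0 0")

```text
clock: 17.68
tcp_pos: [0.6975, -0.0473, 0.2473]
orientation: [-0.001, 0.055, 0.998, 0.0]
wrist_force: [-0.6, 0.3, -0.7]
finger_gap: 0.0681
```

```bash
python3 - <<'E'
from h import *
s=get_state();print(s['tcp_pos'],s['clock'])
im=cams.read_camera('wrist')[:,:,::-1];cv2.imwrite("pics/wrist10.png",im)
cv2.imwrite("pics/wrist10z.png",cv2.resize(im[150:330,100:580],None,fx=1.6,fy=1.6,interpolation=cv2.INTER_CUBIC))
E
```

```text
[ 0.69745995 -0.04732015  0.24730486] 17.675
```

View pics/wrist10.png

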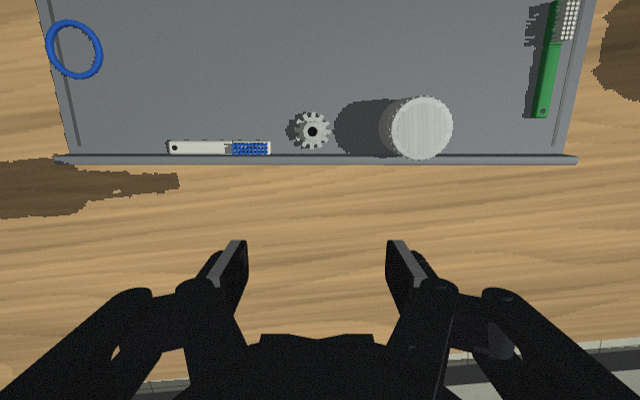

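This view shows everything: the brush (167–271, 141–155) flush along the lip, the canister (420,127) at the lip, and the coupling (312,130) between them.

```bash
python3 - <<'E'
from h import *
np.set_printoptions(precision=4,suppress=True)
c=cams.get_calibration('wrist');ex=np.array([.9937,-.1123]);ey=np.array([.1123,.9937])
im=cv2.imread('pics/wrist10.png');hsv=cv2.cvtColor(im,cv2.COLOR_BGR2HSV)
cv2.imwrite('pics/w10z.png',cv2.resize(im[85:170,155:465],None,fx=2.5,fy=2.5,interpolation=cv2.INTER_NEAREST))
# outer edge of lip (grey->wood)
g=hsv[...,1].astype(int);pts=[(u,150+np.argmax(np.diff(g[150:180,u]))+.5) for u in range(200,560,10)]
P=np.array([onplane(c,p,.03)[:2] for p in pts])
v=cv2.fitLine(np.float32(P),cv2.DIST_HUBER,0,.001,.001).ravel();print('lip outer ex',np.median(P@ex),'yaw',np.degrees(np.arctan(-v[0]/v[1])))
lip=np.median(P@ex)
# lid
gr=cv2.cvtColor(im,cv2.COLOR_BGR2GRAY);mk=((gr>150)&(hsv[...,1]<40)).astype(np.uint8)*255;mk[:90]=0;mk[165:]=0;mk[:,:375]=0;mk[:,470:]=0
k=max(cv2.findContours(mk,0,1)[0],key=cv2.contourArea);(u,r)=cv2.minEnclosingCircle(k);L=onplane(c,u,.066)
print('lid',u,r,L,'gap centre->inner face',lip-.01-L[:2]@ex)
# brush: near (robot) long edge, on the handle top z=.016
mk=(((gr>150)&(hsv[...,1]<60))|((hsv[...,0]>100)&(hsv[...,0]<130)&(hsv[...,1]>150))).astype(np.uint8)*255;mk[:130]=0;mk[165:]=0;mk[:,:155]=0;mk[:,285:]=0
rows=[(u,np.argmax(mk[:,u]>0)-.5) for u in range(172,228,4)]
B=np.array([onplane(c,p,.016)[:2] for p in rows]);w=cv2.fitLine(np.float32(B),cv2.DIST_HUBER,0,.001,.001).ravel()
print('brush rear edge to inner face',lip-.01-np.median(B@ex),'yaw',np.degrees(np.arctan(-w[0]/w[1])))
b=onplane(c,(312,131),.03);print('coupling',b)
E
```

```text
lip outer ex 0.6846587325916929 yaw -6.3251824
lid (421.902587890625, 126.9610366821289) 32.774192810058594 [0.6524 0.0633 0.066 ] gap centre->inner face 0.03351342870451446
brush rear edge to inner face 0.015363884831025021 yaw -6.3189607
coupling [ 0.6462 -0.0463  0.03  ]
```

View pics/w10z.png

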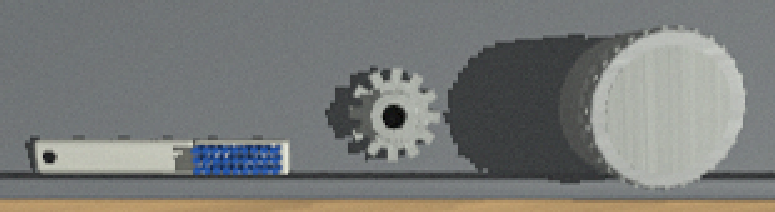

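Both agree within measuring error. The brush's rear edge is 15.4 mm from the stop (16 mm nominal) and parallel to it within 0.01°. The canister's centre is 33.5 mm from it (32 mm nominal), and its contact was confirmed by force. The arm is clear of everything, so I hand in.

```bash
python3 -c "
from workcell import workorder,get_state
print(workorder.hand_in(),get_state()['clock'])"
```

```text
the job is handed in; nothing more can be done
the job is handed in; nothing more can be done
```

The canister and the white brush are both resting against the mat's raised edge, and the job is handed in at about 18 s of the 54 s allowed. I pushed the canister first, cradled between the half-open fingers. Then I squared the brush on both fingers and pushed it flat along the edge. Neither was picked up or tipped. The last views show the coupling, ring and green brush where they were; I did not compare the items beside the mat (blender base, jar, lid, mug) against the first pictures, but the arm never went near them at low height.

| Check | Canister | Brush |
|---|---|---|
| Contact with the edge | arm stopped advancing at about 6 N | arm stopped advancing at about 8 N |
| Distance from the edge, last wrist view | centre 33.5 mm (nominal 32 mm) | rear side 15.4 mm (nominal 16 mm) |
| Alignment | upright | parallel to the edge within 0.01° (both near -6.32°) |

**Disagreements:** the top and scene cameras put the canister at x = 114 and 119 mm (nominal 118 mm). I took this spread, and the 1.5 mm excess in the wrist view, as calibration error because the force showed contact. The pictures alone can't rule out a gap of about 1 mm at the canister.

**Touch on the mat:** while finding the fingertip height, the tips pressed the mat once with about 17 N. The arm was clear of everything at hand-in.

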